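Stack two wire reels on the bundle wrapper and lower the hold-down

TASK

Get the order ready for wrapping: lay the red wire reel flat on the wrapping machine's turntable and the yellow reel flat on top of it, both centred on the turntable, keeping them level and setting them down rather than dropping them. Then bring the machine's hold-down arm down, without letting it fall, until its pad rests on the stack. Leave the other things on the bench where they are.

Things in the scene. Friction and masses are not known exactly. Their poses are not given: they have to be found in the camera images.
- red_reel: flat red plastic wire reel lying on the bench: outer diameter 150 mm, 34 mm high, with a round bore of 60 mm right through, so that the wall between bore and rim is 45 mm and can be gripped radially, one finger in the bore, one outside; about 0.45 kg (0.3 to 0.6); its origin is the centre of its underside, z is the reel's axis
- yellow_reel: flat yellow plastic wire reel lying on the bench, like the red one but with outer diameter 130 mm, 30 mm high, bore 60 mm, wall 35 mm; about 0.35 kg (0.25 to 0.46); its origin is the centre of its underside, z is the reel's axis
- wrapper: low bench machine for wrapping bundles in film, fixed; blue base 330 x 310 x 38 mm high. Origin on the bench right below the turntable's centre; +x points from there to the hold-down arm's pivot column (150 mm away), z up. Behind the turntable stand a film roll at (155, -135) mm, 180 mm high, and a control console at (165, 80) mm, 82 mm high; the column is 150 mm high
- turntable_centre (a point): centre of the flat top of the bright metal turntable (180 mm diameter, does not turn now), 50 mm above the bench and 12 mm above the base; two thin circles on it match the rims of the reels; axes as wrapper
- hold_down (a joint): hinge of the hold-down arm, rad: 0 = arm level, pad flat on top of the two stacked reels; grows as the arm is raised; range -0.12 to 1.9, starts at 1.45 to 1.8 (about upright). Stiff hinge (0.25 N m): above about 1.3 it stays by itself; below about 1.1 its weight (0.6 kg, 0.67 N m when level) pulls it down fast unless it is held; once down it rests on the stack by its weight
- hold_down_pivot (a point): the hold-down arm's hinge axis, 135 mm above the bench, at x = 150 mm of wrapper, along y of wrapper. From it the arm (30 mm wide, 20 mm thick, 193 mm long) points to -x of wrapper when level and straight up at joint 1.57 (its top is then 330 mm above the bench)
- hold_down_handle (a point): middle of the arm's orange round grip bar, 16 mm thick, along y of wrapper, 82 mm free between its legs; 175 mm along the arm from the pivot and 65 mm off it on its upper side (41 mm gap to the arm). 200 mm above the bench at arm level, 310 mm upright. Can be pinched from above, fingers closing along x of wrapper, at any arm angle, and turns between the fingers
- pad: round black rubber-faced pressure pad under the hold-down arm, 84 mm diameter, 150 mm from the pivot, so that it comes down centrally on the turntable; it can swivel on its spindle; its origin is the centre of its pressing face
- blue_reel: bystander: blue reel of the size of the yellow one (130 mm diameter, 30 mm high), not in this order; its origin is the centre of its underside
- tape_roll: bystander: roll of brown packing tape lying flat, 110 mm diameter, 48 mm high; its origin is the centre of its underside
- tape_gun: bystander: red hand tape dispenser lying on its side, about 210 x 115 mm, 56 mm high; origin near its middle, on the bench
- knife: bystander: orange utility knife, 165 x 30 mm, 16 mm high; origin under its middle
- marker: bystander: black and red marker pen, 120 mm long, 17 mm thick; origin under its middle
- carton: bystander: small closed carton 120 x 90 x 75 mm high; its origin is the centre of its underside
- scanner: bystander: hand-held code scanner lying on its side, about 180 x 80 mm, 40 mm high; origin near its middle, on the bench
There are look-alikes about, which are no part of the job. What is shaped like the yellow_reel but grey is not meant.

How it is judged:
On the way, in this order (a step that is already met when the one before it is completed fails the run):
1. the red reel lies flat on the turntable, centred within 12 mm (horizontal distance between red_reel and turntable_centre below 0.012 m and z of red_reel in the frame of turntable_centre between -0.005 and 0.005 m and angle between red_reel's own z axis and vertical below 0.06 rad and linear speed of red_reel below 0.02 m/s), for 0.2 s.
2. the yellow reel lies flat on the red one, both centred on the turntable within 12 mm (all of step 1 and horizontal distance between yellow_reel and turntable_centre below 0.012 m and z of yellow_reel in the frame of turntable_centre between 0.029 and 0.039 m and angle between yellow_reel's own z axis and vertical below 0.06 rad and horizontal distance between red_reel and yellow_reel below 0.012 m and linear speed of yellow_reel below 0.02 m/s), for 0.2 s.
3. the hold-down arm is level, within 0.08 rad (horizontal distance between each of red_reel, yellow_reel and turntable_centre below 0.012 m and z of red_reel in the frame of turntable_centre between -0.005 and 0.005 m and angle between each of red_reel, yellow_reel's own z axis and vertical below 0.06 rad and z of yellow_reel in the frame of turntable_centre between 0.029 and 0.039 m and horizontal distance between red_reel and yellow_reel below 0.012 m and value of joint hold_down below 0.08 rad), for 0.2 s.
At the end, for the whole second after the job is handed in: The red reel lies flat on the turntable and the yellow one flat on it (heights within 5 mm, tilt under 0.06 rad, at rest), each within 12 mm of the turntable's centre and of each other; the hold-down arm is within 0.08 rad of level, its pad resting on the yellow reel (over 0.5 N) (all of step 3 and linear speed of each of red_reel, yellow_reel below 0.02 m/s and value of joint hold_down above -0.08 rad and contact force between pad and yellow_reel above 0.5 N); the robot touches nothing.
It fails at once if a reel is let go more than 20 mm above its place in the stack ((horizontal distance between red_reel and turntable_centre below 0.06 m and z of red_reel in the frame of turntable_centre above 0.02 m and contact force between the fingers and red_reel below 0.02 N) or (horizontal distance between yellow_reel and turntable_centre below 0.06 m and z of yellow_reel in the frame of turntable_centre above 0.054 m and contact force between the fingers and yellow_reel below 0.02 N)).
It fails at once if a reel is tipped more than 0.5 rad (angle between any of red_reel, yellow_reel's own z axis and vertical above 0.5 rad).
It fails at once if the hold-down arm falls (turns down faster than 3 rad/s) (velocity of joint hold_down below -3 rad/s).
It fails at once if another thing on the bench is moved more than 30 mm (distance of any of blue_reel, tape_roll, tape_gun, knife, marker, carton, scanner from where it was at the start of the episode above 0.03 m).
It also fails if it takes over 72 s, if anything falls off the work surface, if the arm or the gripper's body presses on something with over 40 N, if the wrist force passes 120 N, or if a joint passes its speed limit or range.

ROBOT

A 6-joint arm with a two-finger parallel gripper is mounted at the origin on the work surface. World frame = base frame: x ahead of the robot, y to its left, z up, the work surface at z = 0. Lengths are in m, angles in rad, forces in N, time in s.
With the tool pointing down it reaches from about 0.35 to 0.95 m from the base axis. Payload 17.4 kg.
Tool frame: the origin (TCP) lies between the finger pads; the fingertips stand 19 mm ahead of it and the grasp point (between the pads) is the TCP; z points along the fingers, y is the direction in which the jaws open and shut (so a half turn about z gives the same grasp; the last joint's range is limited). The gripper opens to 93 mm and grips with 3 to 60 N. Pads are 15 mm wide; open, the fingers measure 128 mm over their backs; the gripper's body (75 mm by 188 mm) begins 65 mm behind the grasp point.
Start: joints at [1.254, 0.116, 1.442, -0, 1.584, -0.038], TCP at [0.186, 0.649, 0.238] pointing down, gripper open.
Joint ranges: [-2.83, 2.83], [-0.83, 2.19], [0.07, 2.5], [-1.14, 4.28], [0.01, 3], [-2.97, 2.97]. Speed limits (rad/s): [1.89, 1.89, 2.22, 3.14, 3.14, 3.14].

INTERFACE

Orientations are given as a unit quaternion [w, x, y, z].
In Python, from cell import ctrl gives the robot as it stands.
- The arm moves only by the shell command python3 -m inch 'ROWS'. ROWS is JSON, a list of rows, each a list of 5 numbers: the finger opening in mm, from 0 to 93, then the shift along the tool's x, y, z in units of 30 mm (1.0 is 30 mm), then the turn about the tool's z in units of 5 degrees (1.0 is 5 degrees). A call has 1 to 8 rows; each row is the pose to reach, as a shift and turn from the pose commanded when the call began, along the tool's axes at that moment; what a row does not reach only later rows make up. A row lasts 1/10 s, in which the tool goes at most 50 mm and 8.59 degrees, less where a joint would pass 70% of its speed; a pose out of reach is approached as far as the arm can. A call with a gripper value outside its range is refused whole. The fingers move at their own pace and stop on an object; the grip force is fixed at half the most. Time passes only in rows, so rows that repeat a pose let the fingers close. It gives the time, the measured TCP pose, the force and the opening at its end, in the units of the state.
- ctrl.observe(): the state, without advancing time (a new reading comes with each control period).
- ctrl.snapshot(name): name is "side" or "top"; returns the picture (400x640x3 uint8, red, green, blue); there is no depth.
- ctrl.calibration(name): a dict with "fx", "fy", "cx", "cy" (pixels), "rvec" (rotation vector, rad) and "tvec" (3), from world to camera coordinates, as OpenCV has them. Camera axes: x right, y down, z forward; pixel columns grow to the right and rows downward; lengths in m; the calibration is good to about 2 mm. A picture is of the moment at which its call begins. calibration takes no time and is no camera call.
- ctrl.sign_off(): hands the job in, once; it reports no verdict.
The state is a dict: "clock": time; "joint_pos": joint angles; "qvel": joint speeds; "tau": joint torques, N m; "tcp_pos": TCP position; "tool_rot": TCP orientation; "contact_force": force on the tool from outside, world axes, zero at the start; "ft_torque": the same for the moment, N m; "finger_gap": finger opening in m.
Only numpy, scipy, OpenCV 4.12 (cv2) and the standard library are available. Lean on these libraries where they do the work, as an engineer would, in place of code of your own. Each camera call takes 0.05 s, during which the arm holds its last target. There are 200 camera calls.

## Working session

There is one attempt and no reset: what is moved stays moved. The work goes in short steps, Python scripts to look and compute and a shell command to move; the robot and the scene stay as the last step left them, time stands still between calls to the robot, and variables do not carry over. Pictures are saved under pics/ and viewed, about 8 in all and at most 12, crops included, and the job is handed in when it is done.

```bash
mkdir -p pics; ls; python3 - <<'E'
from cell import ctrl
import cv2
for n in("top","side"):
    cv2.imwrite(f"pics/{n}0.png",ctrl.snapshot(n)[:,:,::-1]); print(n,ctrl.calibration(n))
print(ctrl.observe())
E
```

```text
pics
top {'fx': 408.832281769605, 'fy': 408.832281769605, 'cx': 317.71690281319223, 'cy': 198.99991789399806, 'rvec': array([ 2.10783212, -2.15743759,  0.16354474]), 'tvec': array([-0.14682908,  0.53121205,  1.35208512])}
side {'fx': 407.34082010351847, 'fy': 407.34082010351847, 'cx': 319.92743320737117, 'cy': 197.35846117369707, 'rvec': array([ 0.09884403, -2.94248979,  1.07313823]), 'tvec': array([0.48626095, 0.24234105, 1.58763954])}
{'clock': 0.1, 'joint_pos': array([ 1.25417878e+00,  1.16436793e-01,  1.44216955e+00,  1.85896207e-05,
        1.58400295e+00, -3.77999887e-02]), 'qvel': array([-0.0014811 , -0.00169114, -0.00142274, -0.00207502, -0.00063052,
       -0.00010564]), 'tau': array([ 1.54340087e-03, -7.22898459e+01, -6.23858571e+01,  7.79998605e-02,
        2.28828978e-02, -1.09934206e-04]), 'tcp_pos': array([0.18572819, 0.64878447, 0.23699777]), 'tool_rot': array([-9.87573095e-05,  1.38957518e-01,  9.90298212e-01, -4.98725318e-04]), 'contact_force': array([-0.34410751, -0.43309676, -1.12078763]), 'ft_torque': array([0.03347987, 0.00453728, 0.00951712]), 'finger_gap': 0.09344415649011394}
```

View pics/top0.png

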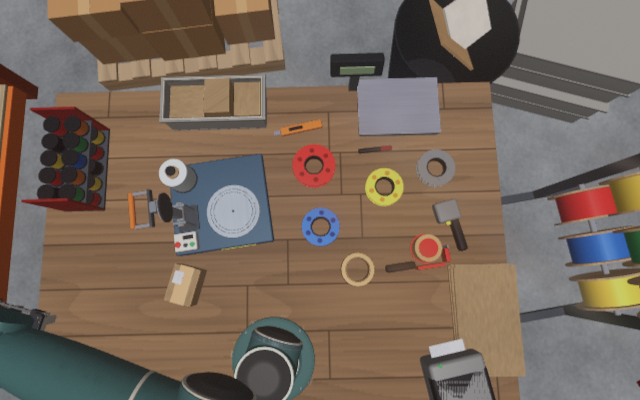

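View pics/side0.png

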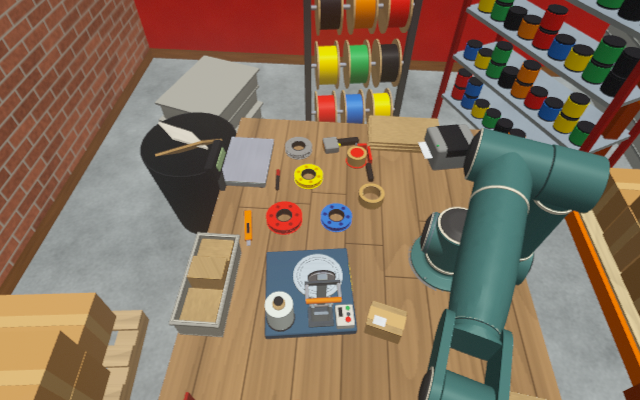

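The top picture shows the candidates. For red there is the reel at (314,166) and the tape gun with its red roll at (430,248), plus the rack reels off the bench. For yellow there is the reel at (384,187), the grey look-alike at (436,168), the blue reel at (320,227) and the tape roll at (358,269). My choice is red (314,166) and yellow (384,187). The turntable is near (233,211), with the arm upright and its handle near (141,209). The side picture agrees: red (284,217), yellow (309,176), handle (324,296).

```bash
cat > h.py <<'E'
import numpy as np, cv2
from cell import ctrl
def cam(n):
    c=ctrl.calibration(n); K=np.array([[c['fx'],0,c['cx']],[0,c['fy'],c['cy']],[0,0,1]])
    return K,cv2.Rodrigues(c['rvec'])[0],np.asarray(c['tvec'])
def onplane(n,uv,z):
    K,R,t=cam(n); o=-R.T@t
    d=(R.T@np.linalg.solve(K,np.c_[np.atleast_2d(uv).astype(float),np.ones(len(np.atleast_2d(uv)))].T)).T
    return o+d*((z-o[2])/d[:,2])[:,None]
def proj(n,P):
    K,R,t=cam(n); return cv2.projectPoints(np.atleast_2d(P).astype(float),cv2.Rodrigues(R)[0],t,K,None)[0][:,0]
def triang(ua,ub):
    A=[];[A.append(K@np.c_[R,t]) for K,R,t in (cam("top"),cam("side"))]
    X=cv2.triangulatePoints(A[0],A[1],np.array(ua,float).reshape(2,1),np.array(ub,float).reshape(2,1)); return (X[:3]/X[3]).ravel()
def blob(n,img,lo,hi,near,z):
    hsv=cv2.cvtColor(img,cv2.COLOR_RGB2HSV); m=np.zeros(img.shape[:2],np.uint8)
    m=cv2.inRange(hsv,np.array(lo),np.array(hi)) if lo[0]<=hi[0] else cv2.inRange(hsv,np.array([0,lo[1],lo[2]]),np.array([hi[0],255,255]))|cv2.inRange(hsv,np.array([lo[0],lo[1],lo[2]]),np.array([180,255,255]))
    cs,_=cv2.findContours(m,cv2.RETR_EXTERNAL,cv2.CHAIN_APPROX_NONE)
    c=min((c for c in cs if cv2.contourArea(c)>300),key=lambda c:np.hypot(*(c[:,0].mean(0)-near)))
    P=onplane(n,c[:,0],z); ctr,r=cv2.minEnclosingCircle(P[:,:2].astype(np.float32)); 
    h=cv2.convexHull(P[:,:2].astype(np.float32))[:,0]
    return ctr,r,cv2.fitEllipse(h)
E
python3 - <<'E'
from h import *
for n,rp,yp in(("top",(314,166),(384,187)),("side",(284,217),(309,176))):
    im=cv2.cvtColor(cv2.imread(f"pics/{n}0.png"),cv2.COLOR_BGR2RGB)
    # outline is mid-upper edge; use top height
    print(n,'red',blob(n,im,(172,120,60),(6,255,255),rp,.034)); print(n,'yel',blob(n,im,(22,120,60),(35,255,255),yp,.03))
print('tt',onplane("top",[(233,211)],.05)); 
print('base corners',onplane("top",[(262,155),(272,241),(184,256)],.038))
im=cv2.imread("pics/top0.png")[125:285,115:415]; 
a=cv2.resize(im,None,fx=2.6,fy=2.6,interpolation=cv2.INTER_CUBIC)
cv2.imwrite("pics/c1.png",a)
E
```

```text
top red ((0.64816814661026, -0.14713720977306366), 0.07851040363311768, ((0.6485887169837952, -0.14694473147392273), (0.1500886082649231, 0.1564943939447403), 89.08164978027344))
top yel ((0.5680537223815918, -0.3877957761287689), 0.06841734796762466, ((0.567716121673584, -0.3880928158760071), (0.1308899074792862, 0.13613106310367584), 54.35121536254883))
side red ((0.644614040851593, -0.13581277430057526), 0.08568340539932251, ((0.6441956162452698, -0.13573244214057922), (0.14917190372943878, 0.17215949296951294), 10.690393447875977))
side yel ((0.5642130374908447, -0.37845930457115173), 0.07897765189409256, ((0.5640328526496887, -0.37825873494148254), (0.1366347372531891, 0.15773119032382965), 4.232809066772461))
tt [[0.49219207 0.12826277 0.05      ]]
base corners [[ 0.68851849  0.03170092  0.038     ]
 [ 0.38874144 -0.00192199  0.038     ]
 [ 0.34536271  0.29400899  0.038     ]]
```

View pics/c1.png

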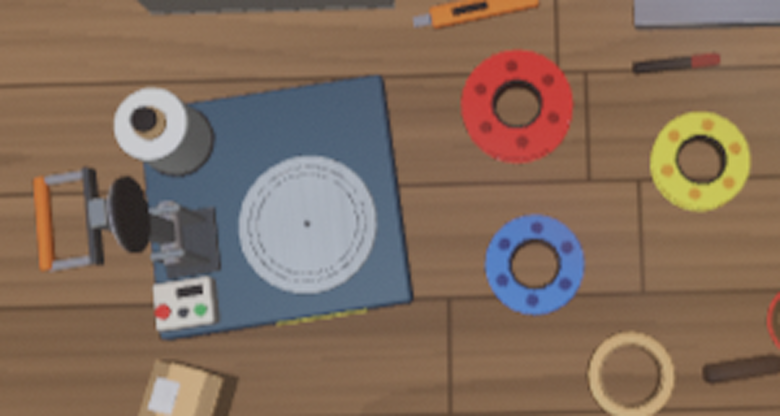

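The crop confirms the choice. The red reel is at crop (517,104), yellow at (700,160), and the turntable dot at crop (307,223), which is pixel (232.8,210.5). The handle bar runs between crop (39,178) and (46,268).

```bash
cat >> h.py <<'E'
def reel(n,img,lo,hi,near,R,z0,H):
    """centre (x,y) of a reel whose silhouette hull centroid matches the picture's"""
    hsv=cv2.cvtColor(img,cv2.COLOR_RGB2HSV)
    m=cv2.inRange(hsv,np.array(lo),np.array(hi)) if lo[0]<=hi[0] else cv2.inRange(hsv,np.array([0,lo[1],lo[2]]),np.array(hi))|cv2.inRange(hsv,np.array(lo),np.array([180,255,255]))
    cs,_=cv2.findContours(m,cv2.RETR_EXTERNAL,cv2.CHAIN_APPROX_NONE)
    c=min((c for c in cs if cv2.contourArea(c)>300),key=lambda c:np.hypot(*(c[:,0].mean(0)-near)))
    cen=lambda h:(lambda M:np.array([M['m10'],M['m01']])/M['m00'])(cv2.moments(cv2.convexHull(h.astype(np.float32))))
    g=cen(c[:,0]); a=np.linspace(0,6.283,73); p=onplane(n,g,z0+H/2)[0,:2]
    for _ in range(4):
        P=np.concatenate([np.c_[p[0]+R*np.cos(a),p[1]+R*np.sin(a),a*0+z] for z in(z0,z0+H)])
        h=proj(n,P); p=p+(onplane(n,g,z0+H/2)-onplane(n,cen(h),z0+H/2))[0,:2]
    return p, cv2.contourArea(cv2.convexHull(c))/cv2.contourArea(cv2.convexHull(h.astype(np.float32)))
RED=((172,120,60),(6,255,255)); YEL=((22,120,60),(35,255,255))
def units(d,yaw_to=None):
    """world displacement of TCP -> tool units; yaw_to: wanted heading of tool y"""
    from scipy.spatial.transform import Rotation as Ro
    s=ctrl.observe(); q=s['tool_rot']; M=Ro.from_quat([q[1],q[2],q[3],q[0]]).as_matrix()
    u=np.round(M.T@np.asarray(d)/.03,2); h=np.arctan2(M[1,1],M[0,1]); t=0
    if yaw_to is not None:
        t=-(((yaw_to-h)+np.pi/2)%np.pi-np.pi/2); t=round(np.degrees(t)/5,2)
    return u,t
E
python3 - <<'E'
from h import *
for n,rp,yp in(("top",(314,166),(384,187)),("side",(284,217),(309,176))):
    im=cv2.cvtColor(cv2.imread(f"pics/{n}0.png"),cv2.COLOR_BGR2RGB)
    print(n,reel(n,im,*RED,rp,.075,0,.034),reel(n,im,*YEL,yp,.065,0,.03))
tt=onplane("top",[(232.8,210.5)],.05)[0]; print('tt',tt)
f=lambda x,y:(115+(x+.5)/2.6-.5,125+(y+.5)/2.6-.5)
C=onplane("top",[f(382,76),f(411,299),f(163,338)],.038); print(C)
print([np.degrees(np.arctan2(*(d[1::-1]))) for d in (C[0]-C[1],C[2]-C[1])])
h=triang(f(42.5,223),(324,296)); print('handle',h, h-tt)
B=onplane("top",[f(39,178),f(46,268)],h[2]); print('bar',B,np.degrees(np.arctan2(B[0,1]-B[1,1],B[0,0]-B[1,0])))
for th in(1.45,1.55,1.65,1.75):
    a=np.array([-np.cos(th),np.sin(th)]);nn=np.array([np.sin(th),np.cos(th)]);print(th,[.15,.135]+.175*a+.065*nn)
im=cv2.imread("pics/side0.png")[230:350,250:370]; cv2.imwrite("pics/c2.png",cv2.resize(im,None,fx=5,fy=5,interpolation=cv2.INTER_CUBIC))
E
```

```text
top (array([ 0.6517133 , -0.14678166]), 0.9869604266177076) (array([ 0.56987442, -0.38999379]), 0.9938038746329235)
side (array([ 0.64671408, -0.14730117]), 0.9451116910642708) (array([ 0.56477562, -0.39137424]), 0.9980512082623695)
tt [0.49391533 0.12895989 0.05      ]
[[ 0.69242975  0.03304333  0.038     ]
 [ 0.39307486 -0.00453638  0.038     ]
 [ 0.35022357  0.31643942  0.038     ]]
[np.float64(7.155231816031439), np.float64(97.60420446857256)]
handle [0.46071394 0.34680095 0.32256788] [-0.03320139  0.21784106  0.27256788]
bar [[0.51043012 0.35284217 0.32256788]
 [0.4152339  0.34059337 0.32256788]] 7.331902576860533
1.45 [0.19343836 0.31655745]
1.55 [0.21134685 0.31131382]
1.65 [0.22864238 0.30430852]
1.75 [0.24515215 0.29561155]
```

View pics/c2.png

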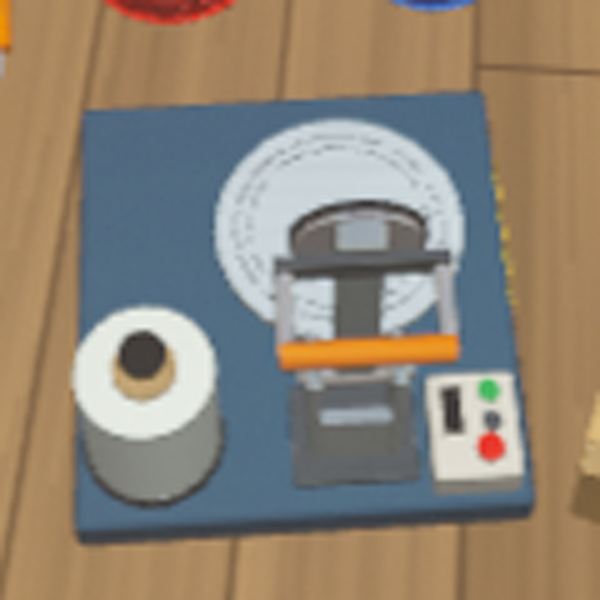

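```bash
python3 - <<'E'
from h import *
print('tt side',onplane("side",[(317.4,275.6)],.05)[0])
print('handle',triang((130.8,210.5),(323.6,300.0)))
p=ctrl.observe()['tcp_pos']
print(units(np.array([.656,-.199,p[2]])-p,np.radians(97.4)))
E
```

```text
tt side [0.48889868 0.13280192 0.05      ]
handle [0.46178092 0.353026   0.31081928]
(array([-2.285e+01, -2.285e+01,  2.000e-02]), np.float64(-4.68))
```

```bash
python3 -m inch '[[80,0,0,-2,0],[80,0,0,-4,0],[80,0,0,-6,-1],[80,0,0,-6.6,-2],[80,-0.6,-1,-6.6,-3],[80,-1.2,-2,-6.6,-4.68],[80,-1.8,-3.2,-6.6,-4.68],[80,-2.6,-4.4,-6.6,-4.68]]'
```

```text
clock: 0.9
tcp_pos: [0.2243, 0.4993, 0.4351]
tool_rot: [-0.0, -0.065, 0.998, -0.0]
contact_force: [0.5, 0.2, 0.3]
finger_gap: 0.0801
```

```bash
python3 -m inch '[[80,-0.65,-1.5,0,0],[80,-1.3,-3,0,0],[80,-1.95,-4.5,0,0],[80,-2.6,-6,0,0],[80,-3.3,-7.5,0,0],[80,-4,-9,0,0],[80,-4.7,-10.5,0,0],[80,-5.4,-12,0,0]]'; python3 -m inch '[[80,-0.6,-1.4,0.4,0],[80,-1.2,-2.8,1.2,0],[80,-1.8,-4.2,2.2,0],[80,-2.4,-5.5,3.2,0],[80,-3,-6.8,4.2,0],[80,-3.6,-8.1,5.2,0],[80,-4.2,-9.4,6.2,0],[80,-4.8,-10.6,7.2,0]]'
python3 - <<'E'
from h import *
s=ctrl.observe();p=s['tcp_pos'];print(p,units(np.array([.656,-.199,.10])-p,np.radians(97.4)))
E
```

```text
clock: 1.7
tcp_pos: [0.4321, 0.1625, 0.4356]
tool_rot: [0.0, -0.065, 0.998, 0.0]
contact_force: [-0.1, 0.9, -0.5]
finger_gap: 0.0799
clock: 2.5
tcp_pos: [0.6088, -0.1231, 0.2278]
tool_rot: [-0.0, -0.065, 0.998, 0.0]
contact_force: [0.7, -0.1, 0.8]
finger_gap: 0.0797
[ 0.6088027  -0.12313541  0.22780515] (array([-1.23, -2.71,  4.26]), np.float64(0.0))
```

Approach above the red reel, then look before descending.

```bash
python3 -m inch '[[80,-0.6,-1.3,1,0],[80,-1.23,-2.71,2,0],[80,-1.23,-2.71,3.2,0],[80,-1.23,-2.71,4.26,0],[80,-1.23,-2.71,4.26,0],[80,-1.23,-2.71,4.26,0],[80,-1.23,-2.71,4.26,0]]'
python3 - <<'E'
from h import *
p=ctrl.observe()['tcp_pos'];print(p)
a=ctrl.snapshot("side")
a=a[150:270,220:360]
cv2.imwrite("pics/r1.png",cv2.resize(a[:,:,::-1],None,fx=5,fy=5,interpolation=cv2.INTER_CUBIC))
E
```

```text
clock: 3.2
tcp_pos: [0.6563, -0.1973, 0.104]
tool_rot: [0.001, -0.065, 0.998, -0.001]
contact_force: [-0.3, 0.2, -0.0]
finger_gap: 0.0797
[ 0.65626566 -0.19726791  0.1039722 ]
```

View pics/r1.png

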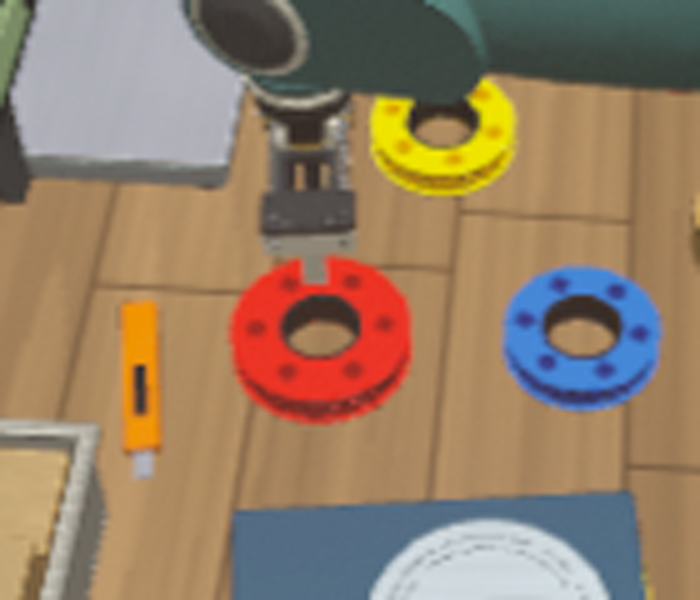

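The crop shows the inner finger tip at crop (314,280), just beyond the bore at (321,327). I'll check by projection that it enters the bore.

```bash
python3 - <<'E'
from h import *
p=ctrl.observe()['tcp_pos'];y=np.array([-.1288,.9917,0]);f=lambda q:np.round((q-[220,150]+.5)*5-.5,1)
tip=p+y*.049-[0,0,.019]
print('tip now',f(proj("side",tip)),'at z.034',f(proj("side",[tip[0],tip[1],.034])),'bore',f(proj("side",[.649,-.147,.034])))
print(units(np.array([.656,-.199,.022])-p,np.radians(97.4)))
E
```

```text
tip now [[312.5 285.3]] at z.034 [[316.1 324.1]] bore [[317.  325.8]]
(array([ 0.02, -0.05,  2.73]), np.float64(0.01))
```

```bash
python3 -m inch '[[80,0.05,-0.05,0.8,0],[80,0.05,-0.05,1.6,0],[80,0.05,-0.05,2.3,0],[80,0.05,-0.05,2.7,0],[80,0.05,-0.05,2.73,0],[80,0.05,-0.05,2.73,0]]' && python3 -m inch '[[30,0,0,0,0],[30,0,0,0,0],[30,0,0,0,0],[30,0,0,0,0],[30,0,0,0,0],[30,0,0,0,0]]'
```

```text
clock: 3.85
tcp_pos: [0.6547, -0.199, 0.0207]
tool_rot: [0.001, -0.065, 0.998, -0.0]
contact_force: [-1.3, -0.0, 0.5]
finger_gap: 0.0796
clock: 4.45
tcp_pos: [0.6542, -0.199, 0.0195]
tool_rot: [0.0, -0.065, 0.998, -0.0]
contact_force: [0.2, -0.0, 1.5]
finger_gap: 0.0437
```

```bash
python3 -m inch '[[30,0,0,-0.3,0],[30,0,0,-1,0],[30,0,0,-2,0],[30,0,0,-3,0],[30,0.2,0.5,-3.7,0],[30,0.5,1.2,-3.8,0],[30,0.9,2.2,-3.8,0],[30,1.4,3.4,-3.8,0]]' && python3 -m inch '[[30,0.5,1.2,0,0],[30,1,2.4,0,0],[30,1.5,3.6,0,0],[30,1.9,4.7,0,0],[30,2.2,5.5,0,0],[30,2.4,6,0,0],[30,2.5,6.3,0,0],[30,2.56,6.46,0,0]]' && python3 -m inch '[[30,0,0,0.4,0],[30,0,0,0.8,0],[30,0,0,0.8,0],[30,0,0,0.8,0]]'
python3 - <<'E'
from h import *
s=ctrl.observe();print(s['tcp_pos'],s['contact_force'],s['ft_torque'])
for n in("top","side"): cv2.imwrite(f"pics/p1{n}.png",ctrl.snapshot(n)[:,:,::-1])
a=cv2.imread("pics/p1side.png")[200:350,240:380];b=cv2.imread("pics/p1top.png")[130:280,160:300]
cv2.imwrite("pics/p1.png",cv2.resize(np.hstack([a,b]),None,fx=2.85,fy=2.85,interpolation=cv2.INTER_CUBIC))
E
```

```text
clock: 5.25
tcp_pos: [0.5987, -0.1029, 0.1337]
tool_rot: [-0.0, -0.064, 0.998, -0.0]
contact_force: [0.6, 0.2, -4.3]
finger_gap: 0.0434
clock: 6.05
tcp_pos: [0.4981, 0.0793, 0.1336]
tool_rot: [0.0, -0.065, 0.998, -0.0]
contact_force: [-0.1, -0.3, -3.6]
finger_gap: 0.0433
clock: 6.45
tcp_pos: [0.498, 0.0785, 0.1087]
tool_rot: [-0.001, -0.064, 0.998, -0.0]
contact_force: [0.1, 0.2, -3.9]
finger_gap: 0.0438
[0.49802651 0.07848905 0.1086654 ] [ 0.08149008  0.15136716 -3.86412533] [-0.23550237 -0.01532964 -0.04890141]
```

View pics/p1.png

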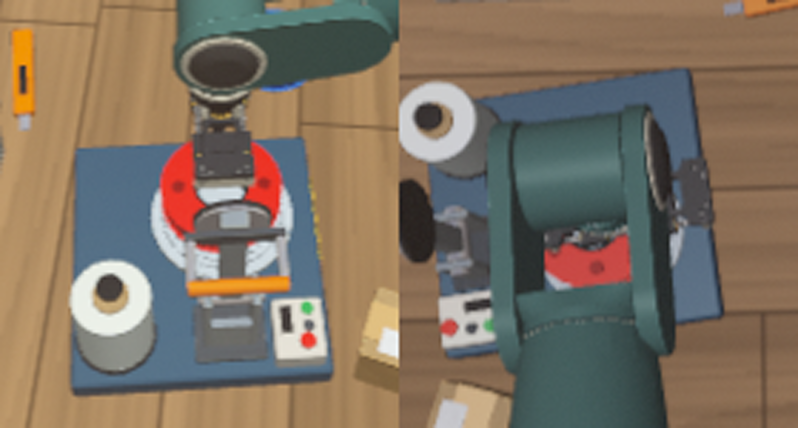

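The side view shows the red reel spanning crop x 160–281 (centre 220.5) over the turntable at 150–293 (centre 221.5), so it is laterally aligned. Its underside is about 39 mm above the plate. Lower it.

```bash
python3 -m inch '[[30,0,0,0.4,0],[30,0,0,0.8,0],[30,0,0,1.0,0],[30,0,0,1.15,0],[30,0,0,1.22,0],[30,0,0,1.26,0],[30,0,0,1.26,0],[30,0,0,1.26,0]]'
```

```text
clock: 7.35
tcp_pos: [0.4983, 0.079, 0.0719]
tool_rot: [0.0, -0.065, 0.998, 0.0]
contact_force: [-0.1, -0.3, -3.9]
finger_gap: 0.043
```

```bash
python3 -m inch '[[30,0,0,0.03,0],[30,0,0,0.06,0],[30,0,0,0.08,0],[30,0,0,0.08,0],[30,0,0,0.08,0]]'
```

```text
clock: 7.85
tcp_pos: [0.4982, 0.079, 0.0695]
tool_rot: [0.0, -0.065, 0.998, 0.0]
contact_force: [-1.4, -0.2, 1.5]
finger_gap: 0.0436
```

```bash
python3 -m inch '[[70,0,0,0,0],[70,0,0,0,0],[70,0,0,0,0],[70,0,0,0,0],[70,0,0,-0.3,0],[70,0,0,-1.3,0],[70,0,0,-2.8,0],[70,0,0,-4,0]]' && python3 - <<'E'
from h import *
s=ctrl.observe();p=s['tcp_pos'];print(p,units(np.array([.573,-.4376,p[2]])-p,np.radians(97.4)))
E
```

```text
clock: 8.65
tcp_pos: [0.4981, 0.079, 0.1921]
tool_rot: [0.001, -0.065, 0.998, 0.0]
contact_force: [0.8, -0.1, 0.5]
finger_gap: 0.0695
[0.49809085 0.07902033 0.19214563] (array([ -0.25, -17.4 ,   0.  ]), np.float64(0.01))
```

```bash
python3 -m inch '[[70,0,-1,0,0],[70,0,-2.5,0,0],[70,0,-4,0,0],[70,-0.1,-5.6,0,0],[70,-0.1,-7.2,0,0],[70,-0.1,-8.8,0,0],[70,-0.1,-10.4,0,0],[70,-0.1,-11.6,0,0]]' && python3 - <<'E'
from h import *
a=cv2.cvtColor(ctrl.snapshot("top"),cv2.COLOR_RGB2BGR);cv2.imwrite("pics/t2.png",a)
im=a[:,:,::-1].copy();print('red top',reel("top",im,*RED,(233,211),.075,.05,.034))
a2=cv2.cvtColor(ctrl.snapshot("side"),cv2.COLOR_RGB2BGR);cv2.imwrite("pics/s2.png",a2)
print('yel side',reel("side",a2[:,:,::-1].copy(),*YEL,(309,176),.065,0,.03))
cv2.imwrite("pics/c5.png",cv2.resize(np.hstack([a[150:270,160:300],a2[230:350,240:380]]),None,fx=2.85,fy=2.85,interpolation=cv2.INTER_CUBIC))
p=ctrl.observe()['tcp_pos'];print(p,units(np.array([.573,-.4376,.1])-p,np.radians(97.4)))
E
```

```text
clock: 9.45
tcp_pos: [0.5459, -0.2684, 0.1899]
tool_rot: [0.0, -0.064, 0.998, -0.0]
contact_force: [0.9, 1.3, 0.2]
finger_gap: 0.07
red top (array([0.49474576, 0.1316366 ]), 0.931324970869734)
yel side (array([ 0.56652269, -0.38391022]), 0.8821458216514219)
[ 0.5459142  -0.26936839  0.18935076] (array([-0.19, -5.68,  2.98]), np.float64(-0.03))
```

View pics/c5.png

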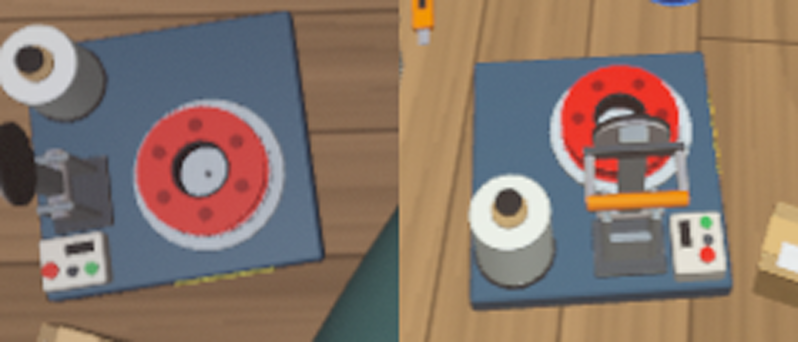

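The red reel sits concentric on the turntable. In the top view it is at (.495,.132) against the plate's (.494,.129), and the side view agrees. Next is the yellow reel.

```bash
python3 -m inch '[[70,-0.05,-1.5,0.3,0],[70,-0.1,-3,1,0],[70,-0.15,-4.4,1.9,0],[70,-0.19,-5.3,2.6,0],[70,-0.19,-5.68,2.98,0],[70,-0.19,-5.68,2.98,0],[70,-0.19,-5.68,2.98,0],[70,-0.19,-5.68,2.98,0]]' && python3 - <<'E'
from h import *
p=ctrl.observe()['tcp_pos'];y=np.array([-.1288,.9917,0]);f=lambda q:np.round((q-[260,130]+.5)*6-.5,1)
a=ctrl.snapshot("side");cv2.imwrite("pics/s3.png",cv2.resize(a[130:220,260:360,::-1],None,fx=6,fy=6,interpolation=cv2.INTER_CUBIC))
tip=p+y*.044-[0,0,.019]
print('tip',f(proj("side",tip)),'at z.03',f(proj("side",[tip[0],tip[1],.03])),'bore',f(proj("side",[.567,-.3905,.03])))
print(p,units(np.array([.573,-.4376,.021])-p,np.radians(97.4)))
E
```

```text
clock: 10.35
tcp_pos: [0.5744, -0.4329, 0.1018]
tool_rot: [0.001, -0.065, 0.998, -0.001]
contact_force: [0.5, 1.2, 0.4]
finger_gap: 0.0698
tip [[285.6 215.3]] at z.03 [[286.3 264.9]] bore [[288.7 263.7]]
[ 0.57438888 -0.43285488  0.10183126] (array([ 0.07, -0.15,  2.69]), np.float64(0.02))
```

View pics/s3.png

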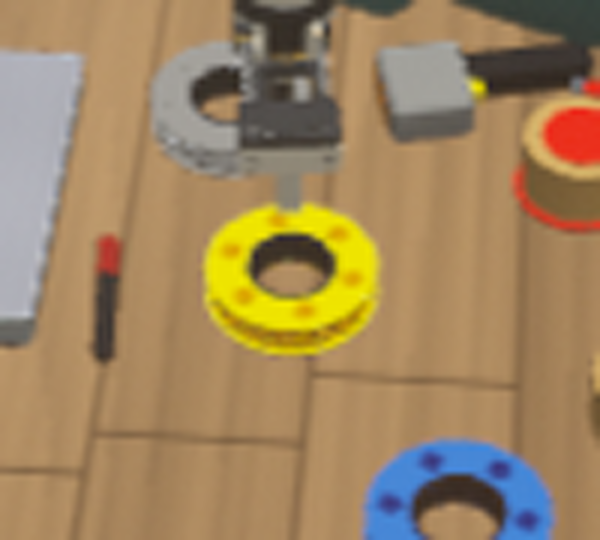

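The finger tip is at crop (289,208) and the bore centre at (292,266), aligned as predicted. Descend and grip.

```bash
python3 -m inch '[[70,0.05,-0.05,0.8,0],[70,0.05,-0.05,1.6,0],[70,0.05,-0.05,2.2,0],[70,0.05,-0.05,2.6,0],[70,0.05,-0.05,2.63,0],[70,0.05,-0.05,2.63,0]]' && python3 -m inch '[[20,0,0,0,0],[20,0,0,0,0],[20,0,0,0,0],[20,0,0,0,0],[20,0,0,0,0],[20,0,0,0,0],[20,0,0,0,0]]'
```

```text
clock: 11.0
tcp_pos: [0.5728, -0.4356, 0.0217]
tool_rot: [0.0, -0.065, 0.998, -0.0]
contact_force: [1.2, -0.6, -0.8]
finger_gap: 0.0698
clock: 11.7
tcp_pos: [0.5725, -0.4358, 0.0212]
tool_rot: [0.0, -0.065, 0.998, -0.0]
contact_force: [-1.2, -2.7, 2.1]
finger_gap: 0.0361
```

```bash
python3 -m inch '[[20,0,0,-0.3,0],[20,0,0,-1,0],[20,0,0,-2,0],[20,0,0,-3.2,0],[20,0,0.6,-4.3,0],[20,0,1.5,-5,0],[20,0.05,2.7,-5,0],[20,0.1,4,-5,0]]' && python3 -m inch '[[20,0,1.4,0,0],[20,0.05,2.8,0,0],[20,0.05,4.2,0,0],[20,0.1,5.6,0,0],[20,0.1,7,0,0],[20,0.1,8.4,0,0],[20,0.1,9.8,0,0],[20,0.1,11,0,0]]' && python3 - <<'E'
from h import *
s=ctrl.observe();p=s['tcp_pos'];print(p,s['ft_torque'],units(np.array([.4976,.0839,.125])-p,np.radians(97.4)))
E
```

```text
clock: 12.5
tcp_pos: [0.5536, -0.316, 0.1717]
tool_rot: [0.0, -0.064, 0.998, -0.0]
contact_force: [0.6, 0.7, -3.3]
finger_gap: 0.0358
clock: 13.3
tcp_pos: [0.5074, 0.0118, 0.1712]
tool_rot: [-0.0, -0.065, 0.998, 0.0]
contact_force: [0.5, -0.3, -3.9]
finger_gap: 0.0362
[0.50744947 0.01181933 0.17122004] [-0.25827145 -0.00984959 -0.00075519] (array([0.01, 2.42, 1.54]), np.float64(0.01))
```

```bash
python3 -m inch '[[20,0,0.9,0,0],[20,0,1.6,0.2,0],[20,0,2.1,0.6,0],[20,0,2.3,1,0],[20,0,2.42,1.3,0],[20,0,2.42,1.45,0],[20,0,2.42,1.54,0],[20,0,2.42,1.54,0]]' && python3 -m inch '[[20,0,0,0.2,0],[20,0,0,0.35,0],[20,0,0,0.45,0],[20,0,0,0.5,0],[20,0,0,0.5,0],[20,0,0,0.5,0]]'; python3 - <<'E'
from h import *
for n in("side",): a=ctrl.snapshot(n)
cv2.imwrite("pics/p2.png",cv2.resize(a[220:320,260:380,::-1],None,fx=5.5,fy=5.5,interpolation=cv2.INTER_CUBIC))
s=ctrl.observe();p=s['tcp_pos'];print(p,s['contact_force'],units(np.array([.4976,.0839,.105])-p,np.radians(97.4)))
E
```

```text
clock: 14.1
tcp_pos: [0.499, 0.0812, 0.1245]
tool_rot: [-0.0, -0.064, 0.998, -0.0]
contact_force: [-0.4, 0.5, -4.3]
finger_gap: 0.0361
clock: 14.7
tcp_pos: [0.499, 0.0819, 0.1098]
tool_rot: [0.0, -0.065, 0.998, 0.0]
contact_force: [0.2, 0.9, -3.9]
finger_gap: 0.0358
[0.49904884 0.08185739 0.1099238 ] [ 0.05870012  0.2650514  -4.00431211] (array([0.04, 0.07, 0.16]), np.float64(0.01))
```

View pics/p2.png

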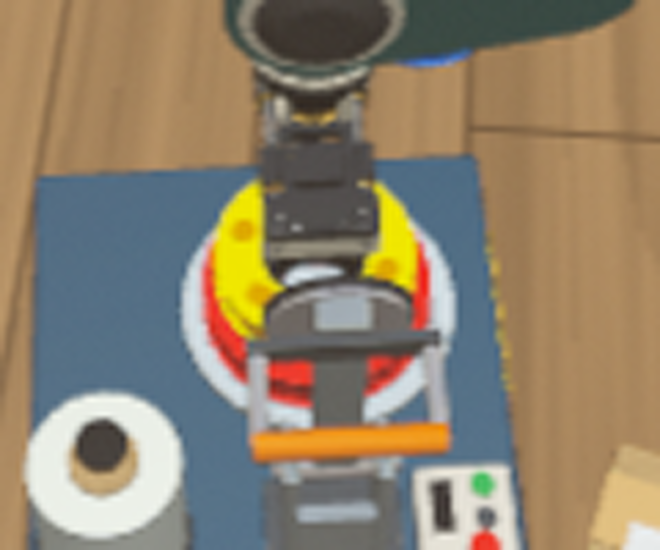

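The yellow reel spans crop x 214–418 (centre 316), red 204–430 (317), and the turntable 182–457 (319.5). All are aligned within about 2 mm, so I lower it with a small trim.

```bash
python3 -m inch '[[20,0.06,0.07,0.05,0],[20,0.06,0.07,0.1,0],[20,0.06,0.07,0.14,0],[20,0.06,0.07,0.16,0],[20,0.06,0.07,0.16,0],[20,0.06,0.07,0.16,0]]'
```

```text
clock: 15.35
tcp_pos: [0.497, 0.0837, 0.1051]
tool_rot: [0.0, -0.065, 0.998, 0.0]
contact_force: [-3.0, 0.5, 0.4]
finger_gap: 0.0358
```

```bash
python3 -m inch '[[60,0,0,0,0],[60,0,0,0,0],[60,0,0,0,0],[60,0,0,0,0],[60,0,0,-0.3,0],[60,0,0,-1.3,0],[60,0,-0.5,-2.8,0],[60,0,-1.5,-4,0]]' && python3 -m inch '[[60,0,-1.5,-0.7,0],[60,0,-3,-1.4,0],[60,0,-4.5,-2.1,0],[60,0,-6,-3,0],[60,0,-6.5,-4.5,0],[60,0,-6.5,-6,0],[60,0,-6.5,-7.3,0],[60,0,-6.5,-7.3,0]]' && python3 - <<'E'
from h import *
a=cv2.cvtColor(ctrl.snapshot("top"),cv2.COLOR_RGB2BGR);a2=cv2.cvtColor(ctrl.snapshot("side"),cv2.COLOR_RGB2BGR)
cv2.imwrite("pics/t4.png",a);cv2.imwrite("pics/s4.png",a2)
print('yel top',reel("top",a[:,:,::-1].copy(),*YEL,(233,211),.065,.084,.03))
cv2.imwrite("pics/c6.png",cv2.resize(np.hstack([a[140:270,115:285],a2[240:340,260:391] if 0 else a2[225:355,260:390]]),None,fx=2.6,fy=2.6,interpolation=cv2.INTER_CUBIC))
print(ctrl.observe()['tcp_pos'])
E
```

```text
clock: 16.15
tcp_pos: [0.5026, 0.0396, 0.2279]
tool_rot: [0.001, -0.066, 0.998, 0.0]
contact_force: [1.7, -0.1, 0.1]
finger_gap: 0.0598
clock: 16.95
tcp_pos: [0.5278, -0.1546, 0.4504]
tool_rot: [0.003, -0.064, 0.998, -0.001]
contact_force: [-0.0, 0.3, 0.2]
finger_gap: 0.0598
yel top (array([0.49411345, 0.13312902]), 0.9098262501232153)
[ 0.52790123 -0.15434311  0.4450104 ]
```

View pics/c6.png

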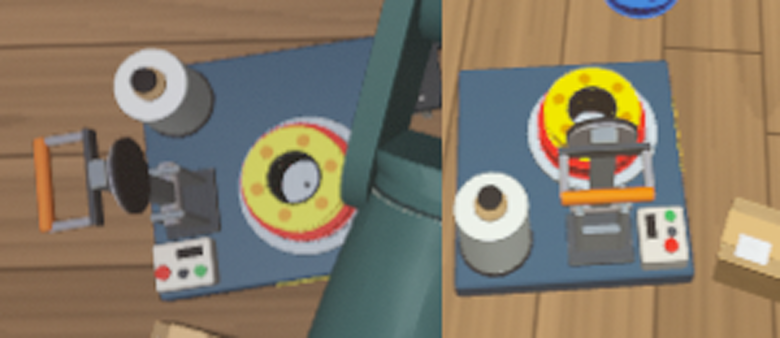

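The stack is in place: yellow is concentric, at (.494,.133) against the plate's (.494,.129) in the same view. The handle bar runs from crop (38,138) to (45,228) in the top half. I now go over the handle at z ≈ .44.

```bash
python3 -m inch '[[40,0,1,0,0],[40,0,2.5,0,0],[40,0,4,0,0],[40,0,5.5,0,0],[40,0,7,0,0],[40,0,8.5,0,0],[40,0,10,0,0],[40,0,11.2,0,0]]' && python3 -m inch '[[40,0,1.4,0,0],[40,0,2.8,0,0],[40,0,4.2,0,0],[40,0,5.2,0,0],[40,0,5.6,0,0],[40,0,5.8,0,0],[40,0,5.8,0,0],[40,0,5.8,0,0]]' && python3 - <<'E'
from h import *
p=ctrl.observe()['tcp_pos'];print(p,units(np.array([.4628,.3522,.36])-p,np.radians(97.4)))
E
```

```text
clock: 17.85
tcp_pos: [0.4835, 0.1811, 0.4428]
tool_rot: [-0.001, -0.065, 0.998, -0.0]
contact_force: [1.3, -0.2, -0.7]
finger_gap: 0.04
clock: 18.65
tcp_pos: [0.4622, 0.3504, 0.444]
tool_rot: [0.0, -0.064, 0.998, -0.0]
contact_force: [-0.5, 0.2, 0.3]
finger_gap: 0.0403
[0.46224458 0.35041491 0.44396493] (array([-0.03,  0.06,  2.8 ]), np.float64(-0.0))
```

```bash
python3 -m inch '[[40,-0.03,0.06,0.8,0],[40,-0.03,0.06,1.7,0],[40,-0.03,0.06,2.4,0],[40,-0.03,0.06,2.8,0],[40,-0.03,0.06,2.8,0],[40,-0.03,0.06,2.8,0]]' && python3 - <<'E'
from h import *
a=cv2.cvtColor(ctrl.snapshot("top"),cv2.COLOR_RGB2BGR);a2=cv2.cvtColor(ctrl.snapshot("side"),cv2.COLOR_RGB2BGR)
cv2.imwrite("pics/h1.png",cv2.resize(np.hstack([a[160:260,90:190],a2[240:340,260:360]]),None,fx=3.9,fy=3.9,interpolation=cv2.INTER_CUBIC))
p=ctrl.observe()['tcp_pos'];y=np.array([-.1288,.9917,0]);print(p)
for s in(-.02,-.0375,.02,.0375): print(s,((proj("side",p+y*s-[0,0,.019])-[260,240]+.5)*3.9-.5+[390,0]).round(0))
E
```

```text
clock: 19.25
tcp_pos: [0.4629, 0.3529, 0.3611]
tool_rot: [0.0, -0.064, 0.998, 0.0]
contact_force: [0.9, -0.3, 0.7]
finger_gap: 0.0398
[0.4629111  0.35323507 0.36140643]
-0.02 [[633. 189.]]
-0.0375 [[632. 166.]]
0.02 [[638. 241.]]
0.0375 [[639. 265.]]
```

View pics/h1.png

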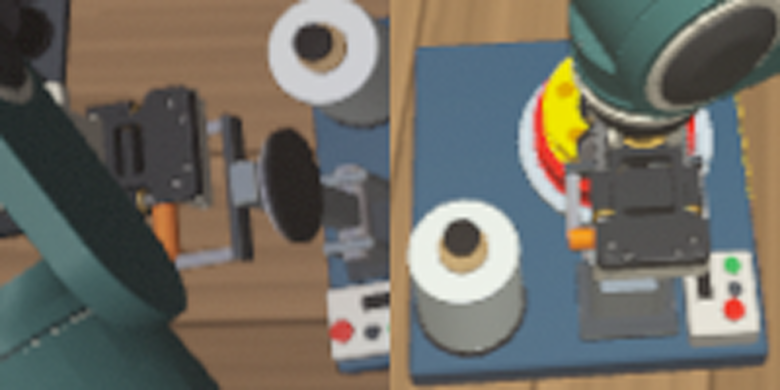

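In the top half the bar emerges at (166,230) beneath the gripper, and in the side half its left end is at (580,238). The bar sits under the jaws and the fingers are hidden. I descend gently while watching the force.

```bash
python3 - <<'E'
from h import *
for n,b in(("top",(130.8,210.5)),("side",(323.6,300))): print(n,proj(n,[.4629,.3529,.308]).round(1),b)
E
python3 -m inch '[[40,0,0,0.3,0],[40,0,0,0.6,0],[40,0,0,0.9,0],[40,0,0,1.1,0],[40,0,0,1.2,0],[40,0,0,1.2,0]]'
```

```text
top [[131.2 211.1]] (130.8, 210.5)
side [[322.4 300.2]] (323.6, 300)
clock: 19.95
tcp_pos: [0.4626, 0.3533, 0.3234]
tool_rot: [-0.0, -0.065, 0.998, -0.0]
contact_force: [-0.1, -0.1, -0.2]
finger_gap: 0.0399
```

```bash
python3 -m inch '[[40,0,0,0.2,0],[40,0,0,0.4,0],[40,0,0,0.5,0],[40,0,0,0.5,0]]' && python3 -m inch '[[8,0,0,0,0],[8,0,0,0,0],[8,0,0,0,0],[8,0,0,0,0],[8,0,0,0,0],[8,0,0,0,0]]'
```

```text
clock: 20.35
tcp_pos: [0.4626, 0.3533, 0.3083]
tool_rot: [-0.0, -0.065, 0.998, -0.0]
contact_force: [0.5, 0.4, -0.5]
finger_gap: 0.0399
clock: 20.95
tcp_pos: [0.4627, 0.3533, 0.309]
tool_rot: [0.0, -0.065, 0.998, -0.0]
contact_force: [0.6, -1.3, 0.9]
finger_gap: 0.015
```

```bash
python3 - <<'E'
import numpy as np
b=.3556;r=.1867/.03
th=np.r_[1.618,1.60,1.56,1.51,1.45,1.39,1.33,1.27,1.21,1.15,1.09,1.03,.97,.91,.85,.79,.73,.67,.61,.55,.49,.43,.37,.31,.25,.20,.15,.11,.08,.05,.03,.015,0]
P=np.c_[-np.cos(th+b)*r,-np.sin(th+b)*r]
for k in range(0,32,8):
    print([[float(v) for v in row] for row in (P[k+1:k+9]-P[k]).round(2)], th[k+8])
E
```

```text
[[-0.1, -0.04], [-0.34, -0.13], [-0.63, -0.23], [-0.99, -0.33], [-1.36, -0.4], [-1.73, -0.46], [-2.1, -0.49], [-2.47, -0.5]] 1.21
[[-0.37, 0.01], [-0.74, 0.05], [-1.11, 0.11], [-1.48, 0.19], [-1.84, 0.29], [-2.19, 0.41], [-2.53, 0.55], [-2.87, 0.72]] 0.73
[[-0.32, 0.18], [-0.64, 0.39], [-0.94, 0.61], [-1.23, 0.85], [-1.5, 1.1], [-1.75, 1.38], [-1.99, 1.66], [-2.21, 1.96]] 0.25
[[-0.17, 0.26], [-0.33, 0.53], [-0.44, 0.75], [-0.53, 0.92], [-0.6, 1.09], [-0.65, 1.2], [-0.68, 1.29], [-0.72, 1.38]] 0.0
```

```bash
python3 -m inch '[[8,0,-0.1,-0.04,0],[8,0,-0.34,-0.13,0],[8,0,-0.63,-0.23,0],[8,0,-0.99,-0.33,0],[8,0,-1.36,-0.4,0],[8,0,-1.73,-0.46,0],[8,0,-2.1,-0.49,0],[8,0,-2.47,-0.5,0]]'
```

```text
clock: 21.75
tcp_pos: [0.4722, 0.279, 0.3241]
tool_rot: [-0.0, -0.065, 0.998, 0.0]
contact_force: [-2.0, 2.3, 2.2]
finger_gap: 0.0153
```

Low forces, moving as planned (the expected y shift was −0.073).

```bash
python3 -m inch '[[8,0,-0.37,0.01,0],[8,0,-0.74,0.05,0],[8,0,-1.11,0.11,0],[8,0,-1.48,0.19,0],[8,0,-1.84,0.29,0],[8,0,-2.19,0.41,0],[8,0,-2.53,0.55,0],[8,0,-2.87,0.72,0]]'
```

```text
clock: 22.55
tcp_pos: [0.4834, 0.1936, 0.3018]
tool_rot: [-0.0, -0.065, 0.998, -0.0]
contact_force: [-2.1, -0.9, 2.4]
finger_gap: 0.0157
```

```bash
python3 -m inch '[[8,0,-0.32,0.18,0],[8,0,-0.64,0.39,0],[8,0,-0.94,0.61,0],[8,0,-1.23,0.85,0],[8,0,-1.5,1.1,0],[8,0,-1.75,1.38,0],[8,0,-1.99,1.66,0],[8,0,-2.21,1.96,0]]'
```

```text
clock: 23.35
tcp_pos: [0.492, 0.1279, 0.2429]
tool_rot: [0.0, -0.065, 0.998, -0.0]
contact_force: [-3.1, -3.0, 2.0]
finger_gap: 0.0149
```

```bash
python3 -m inch '[[8,0,-0.17,0.26,0],[8,0,-0.33,0.53,0],[8,0,-0.44,0.75,0],[8,0,-0.53,0.92,0],[8,0,-0.6,1.09,0],[8,0,-0.65,1.2,0],[8,0,-0.68,1.29,0],[8,0,-0.72,1.38,0]]'; python3 -m inch '[[8,0,0,0,0],[8,0,0,0,0],[8,0,0,0,0]]'
```

```text
clock: 24.15
tcp_pos: [0.4949, 0.106, 0.2018]
tool_rot: [0.0, -0.064, 0.998, -0.001]
contact_force: [-3.7, -9.0, 3.0]
finger_gap: 0.0152
clock: 24.45
tcp_pos: [0.4949, 0.106, 0.2015]
tool_rot: [-0.0, -0.064, 0.998, -0.001]
contact_force: [-1.4, -10.6, -0.5]
finger_gap: 0.0154
```

```bash
python3 -m inch '[[8,0,-0.06,0.03,0],[8,0,-0.08,0.06,0],[8,0,-0.08,0.06,0],[8,0,-0.08,0.06,0]]'
```

```text
clock: 24.85
tcp_pos: [0.495, 0.1051, 0.1998]
tool_rot: [-0.0, -0.065, 0.998, 0.0]
contact_force: [-0.6, 5.7, -5.6]
finger_gap: 0.015
```

```bash
python3 -m inch '[[8,0,0.04,0.03,0],[8,0,0.04,0.06,0],[8,0,0.04,0.06,0],[8,0,0.04,0.06,0]]'
```

```text
clock: 25.25
tcp_pos: [0.4951, 0.105, 0.199]
tool_rot: [0.0, -0.064, 0.998, -0.001]
contact_force: [-2.3, -10.4, 0.9]
finger_gap: 0.0147
```

```bash
python3 -m inch '[[45,0,0,0,0],[45,0,0,0,0],[45,0,0,0,0],[45,0,0,0,0],[45,0,0,-0.4,0],[45,0,0,-1,0],[45,0,0,-2,0],[45,0,0,-3.2,0]]' && python3 -m inch '[[45,0,-1,-1.2,0],[45,0,-2.4,-2,0],[45,0,-3.8,-2.5,0],[45,0,-5.2,-2.5,0],[45,0,-6.6,-2.5,0],[45,0,-8,-2.5,0],[45,0,-9.4,-2.5,0],[45,0,-10,-2.5,0]]' && python3 - <<'E'
from h import *
a=cv2.cvtColor(ctrl.snapshot("top"),cv2.COLOR_RGB2BGR);a2=cv2.cvtColor(ctrl.snapshot("side"),cv2.COLOR_RGB2BGR)
cv2.imwrite("pics/t5.png",a);cv2.imwrite("pics/s5.png",a2)
cv2.imwrite("pics/f1.png",cv2.resize(np.hstack([a[140:270,145:285],a2[215:345,255:395]]),None,fx=2.85,fy=2.85,interpolation=cv2.INTER_CUBIC))
print(ctrl.observe()['tcp_pos'])
tt=np.array([.4915,.131,0]);X=np.array([-.1288,.9917,0]);Y=np.array([-.9917,-.1288,0])
for th in(0,.05,.1):
    H=[tt+X*(.15-.1867*np.cos(th+.3556))+Y*e+[0,0,.135+.1867*np.sin(th+.3556)] for e in(-.041,.041)]
    print(th,((proj("top",H)-[145,140]+.5)*2.85-.5).round(0).tolist(),((proj("side",H)-[255,215]+.5)*2.85-.5+[399,0]).round(0).tolist())
E
```

```text
clock: 26.05
tcp_pos: [0.4945, 0.1061, 0.2958]
tool_rot: [-0.0, -0.065, 0.998, -0.0]
contact_force: [0.2, -0.3, 0.5]
finger_gap: 0.045
clock: 26.85
tcp_pos: [0.5336, -0.1942, 0.37]
tool_rot: [-0.0, -0.064, 0.998, -0.0]
contact_force: [0.1, 1.0, 0.7]
finger_gap: 0.0449
[ 0.53367889 -0.19308615  0.36965799]
0 [[238.0, 144.0], [247.0, 220.0]] [[541.0, 93.0], [610.0, 89.0]]
0.05 [[232.0, 143.0], [241.0, 219.0]] [[541.0, 91.0], [610.0, 88.0]]
0.1 [[227.0, 142.0], [236.0, 219.0]] [[541.0, 90.0], [611.0, 86.0]]
```

View pics/f1.png

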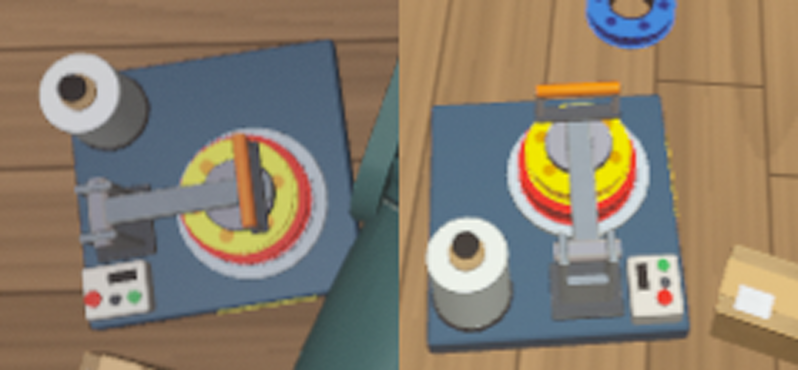

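The bar midpoint is at (244,183), against (242.5,182) predicted for a level arm, so the pad is down. One last numeric check of stack centring and bystanders before handing in.

```bash
python3 - <<'E'
from h import *
L=lambda f:cv2.cvtColor(cv2.imread(f),cv2.COLOR_BGR2RGB)
for n,f,near in(("top","t5",(233,211)),("side","s5",(317,270))):
    im=L(f"pics/{f}.png"); print(n,'yel',reel(n,im,*YEL,near,.065,.084,.03))
# expected vs seen outer rims of yellow in both views
for n,f in(("top","t5"),("side","s5")):
    hsv=cv2.cvtColor(L(f"pics/{f}.png"),cv2.COLOR_RGB2HSV)
    for nm,(lo,hi),R,z0,H in(("yel",YEL,.065,.084,.03),("red",RED,.075,.05,.034)):
        m=cv2.inRange(hsv,np.array(lo),np.array(hi)) if nm=="yel" else cv2.inRange(hsv,np.array([0,120,60]),np.array([6,255,255]))|cv2.inRange(hsv,np.array([172,120,60]),np.array([180,255,255]))
        w=np.zeros_like(m);c=proj(n,[.4915,.131,.08])[0].astype(int);cv2.circle(w,tuple(map(int,c)),33,255,-1);ys,xs=np.nonzero(m&w)
        a=np.linspace(0,6.28,73);P=proj(n,np.concatenate([np.c_[.4915+R*np.cos(a),.131+R*np.sin(a),a*0+z] for z in(z0,z0+H)]))
        print(n,nm,'seen',xs.min(),xs.max(),ys.min(),ys.max(),'model',P.min(0).round(1),P.max(0).round(1))
d=cv2.absdiff(cv2.imread("pics/s5.png"),cv2.imread("pics/side0.png")).max(2)
for nm,(u,v) in dict(blue=(336,217),tape=(371,195),gun=(360,158),knife=(248,227),marker=(278,180),carton=(386,321)).items(): print(nm,(d[v-12:v+12,u-12:u+12]>60).mean().round(3),end=' ')
s=ctrl.observe();print(s['contact_force'],s['clock'])
E
```

```text
top yel (array([0.48385284, 0.12184818]), 0.7017974239831858)
side yel (array([-0.7007836 , -0.82399159]), 1.447026627836566)
top yel seen 209 248 189 228 model [207.8 188.8] [249.6 229.5]
top red seen 212 253 188 232 model [207.3 187.5] [254.3 233.4]
side yel seen 299 335 252 286 model [298.3 250.3] [335.4 286.9]
side red seen 297 337 265 293 model [295.8 252.5] [337.8 294.1]
blue 0.0 tape 0.0 gun 0.0 knife 0.0 marker 0.0 carton 0.0 [-0.24962155  1.06866655 -0.74147951] 26.95
```

```bash
python3 -c "
from cell import ctrl
print(ctrl.sign_off())"
```

```text
the job is handed in; nothing more can be done
None
```

I set the red reel on the turntable and the yellow reel on top of it. I then guided the hold-down arm down by its handle until the pad rested on the stack. The job was handed in at about 27 s with the gripper clear; the sign-off reports no verdict.

**Centring:** the unoccluded edges of both reels match a stack centred on the turntable within about 1–2 px (3–6 mm) in both camera views. The limit is 12 mm.

**Hold-down arm:** the handle bar's midpoint is about 1.5 px (enlarged crop) from where a level arm would put it. The TCP stood at 0.199 m when I released it, against 0.200 m for a level arm. I had no direct reading of the joint angle or the pad force.

**Bystanders:** the image difference shows no change around the blue reel, tape roll, tape gun, knife, marker and carton. I did not check the scanner, but the robot never worked near it.

**Failed checks:**
- In the last check, the centroid measurement of the yellow reel gave unusable values because the lowered arm hid part of it. I used the rim extents instead.
- The two cameras disagree by about 5 mm in x throughout, so I averaged them.
- While I lowered the arm there was about 10 N of sideways force on the handle, which was gone once I released it.

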